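# Slide a culture dish into the recess of a stage insert and press it home

## Robot

A 6-joint arm with a two-finger parallel gripper is mounted at the origin on a cart in front of the work surface, level with it; the furniture and walls round the work are solid. World frame = base frame: x ahead of the robot, y to its left, z up, the work surface at z = 0. Lengths are in mm, angles in rad, forces in N, time in s.
With the tool pointing down it reaches from about 350 to 975 mm from the base axis. Payload 7.1 kg.
Tool frame: the origin (TCP) lies at the very end of the fingers, on their centre line; the grasp point (between the pads) lies 19 mm behind it; z points along the fingers, y is the line along which they close (so a half turn about z gives the same grasp; the last joint's range is limited). The gripper opens to 88 mm and grips with 3 to 60 N. Pads are 20 mm wide; open, the fingers measure 115 mm over their backs; the gripper's body (75 mm by 178 mm) begins 61 mm behind the grasp point.
Start: joints at [1.283, 0.423, 1.63, -0, 1.089, -0.019], TCP at [165.953, 602.548, 222.675] pointing down, gripper open.
Joint ranges: [-3, 3], [-0.9, 2.11], [0.09, 2.58], [-1.31, 4.45], [0.11, 2.69], [-2.54, 2.54]. Speed limits (rad/s): [2.39, 2.39, 3.01, 3.14, 3.14, 3.14].

## Interface

Orientations are given as a rotation vector (axis times angle).
In Python, from workcell import ctrl gives the robot as it stands. The module is installed in compiled form; this text tells all that it offers.
- The arm moves only by the shell command python3 -m inch 'ROWS'. ROWS is JSON, a list of rows, each a list of 7 numbers: the shift along the tool's x, y, z scaled (see below), then the turn, a rotation vector about the tool's x, y, z scaled (see below), then the closure, from -1 (fully open) to 1 (shut). In form: [[tx, ty, tz, wx, wy, wz, hand], ...]. A call has 1 to 10 rows; each row is the pose to reach, as a shift and turn from the pose commanded when the call began, along the tool's axes at that moment; what a row does not reach only later rows make up. The controller multiplies each number of a shift by 0.15 m and each number of a turn by pi/4 rad. A row lasts 1/8 s, in which the tool goes at most 62.5 mm and 10.7 degrees, less where a joint would pass 70% of its speed; a pose out of reach is approached as far as the arm can. A call with a number of a shift or a turn outside -1 to 1 is refused whole. A call with a gripper value outside its range is refused whole. The fingers move at their own pace and stop on an object; the grip force is fixed at half the most. Time passes only in rows, so rows that repeat a pose let the fingers close. It gives the time, the measured TCP pose, the force, the opening and the grip force at its end, in the units of the state.
- ctrl.get_obs(): the state, without advancing time (a new reading comes with each control period).
- ctrl.get_image(name): name is "side" or "top" or "wrist"; returns the picture (384x512x3 uint8, red, green, blue); there is no depth.
- ctrl.camera_params(name): a dict with "vfov" (degrees; the focal length in pixels is half the picture's height over the tangent of half this angle, whatever the lens; pixels are square), "cx", "cy" (the principal point, pixels), "eye" and "attitude" of the camera in the world; the wrist camera has in their place "tool_from_camera" (4x4, takes a point from camera to tool coordinates, whose origin is the TCP and whose axes are the flange's). Camera axes: x right, y up, looking along -z (the intrinsics and any distortion apply to the point x, -y, -z); pixel columns grow to the right and rows downward; lengths in mm; the calibration is good to about 2 mm. A picture is of the moment at which its call begins: read the wrist's pose just before it. camera_params takes no time and is no camera call.
- ctrl.close_job(): hands the job in; it is judged then, once.
The state is a dict: "t": time; "qpos": joint angles; "qvel": joint speeds; "joint_torque": joint torques, N m; "ee_pos": TCP position; "orientation": TCP orientation; "ft_force": force on the tool from outside, world axes, zero at the start; "moment": the same for the moment, N m; "width": finger opening in mm; "grasp_force": force on a finger pad.
Only numpy, scipy, OpenCV 4.12 (cv2) and the standard library are available. Lean on these libraries where they do the work, as an engineer would, in place of code of your own. Each camera call takes 0.05 s, during which the arm holds its last target. There are 200 camera calls.

## Task

Slide the small culture dish across the metal stage insert plate, without lifting it or tipping it over, until it drops into the plate's round recess. Then press it straight down, firmly but gently (the dish cracks at about 25 N), until the sinking seat under it is fully down, and let go, leaving the other things on the desk where they are.

Things in the scene. Friction and masses are not known exactly. Their poses are not given: they have to be found in the camera images.
- dish: small round lidded culture dish, clear plastic, 40 mm diameter (solid outline 39 mm), 15 mm high, about 50 g; stands loose on the insert plate. Origin: centre of its underside, z up. Pushed or squeezed with more than about 25 N it cracks
- insert_plate: fixed flat aluminium stage insert plate, 150 mm along its x, 250 mm along its y, 16 mm thick, level, standing on four levelling feet with its underside 5 to 15 mm above the desk. Origin: centre of its underside; its top face is at +16 mm of its z. The dish starts on its -y half, the recess is in its +y half
- recess (a point): centre of the mouth of the plate's single round recess, in the plane of the plate's top face; axes as the plate's. The recess is 42.5 mm in diameter with upright walls and a 1.5 mm chamfer; its floor is the seat, 5 mm below the top face at first
- seat (a joint): the dark round steel floor of the recess (41 mm): 0 = up (5 mm below the plate's top face), 0.004 m = fully down at its hard stop (9 mm below it, so that the 15 mm dish then stands 6 mm proud). It starts 0 to 0.8 mm down, moves with stiff friction: it takes about 8 N (plus 40 N per m/s of speed) downwards to move it at all, it has no spring and stays where it is left; at the stop the force rises steeply
- oil_bottle: brown glass bottle with black cap, 25 mm diameter, 52 mm high, on the desk to the left; leave alone. Origin: centre of its underside
- coverslip_box: small white box, 30 x 30 x 23 mm, on the desk to the right; leave alone. Origin: centre of its underside
- filter_cube: black cube with round windows, 34 x 34 x 35 mm, on the desk to the right; leave alone. Origin: centre of its underside
Mind the look-alikes: they are no part of the job. Leave any purple or red look-alike of the dish alone.

How it is judged (in metres and radians):
On the way, in this order (a step that is already met when the one before it is completed fails the run):
1. the dish has dropped into the recess (its underside at least 3 mm below the plate's top face, its axis within 4 mm of the recess's) (z of dish in the frame of recess below -0.003 m and horizontal distance between dish and recess below 0.004 m), for 0.1 s.
2. the seat under the dish is pressed fully down (3.4 mm of its 4 mm or more) (value of joint seat above 0.0034 m and z of dish in the frame of recess below -0.0077 m), for 0.1 s.
At the end, for the whole second after the job is handed in: The dish rests upright and still in the recess (tilt under 0.06 rad, axis within 3 mm of the recess's, underside at least 7.7 mm below the plate's top face), with the seat at least 3.4 mm of its 4 mm down (all of step 2 and horizontal distance between dish and recess below 0.003 m and angle between dish's own z axis and vertical below 0.06 rad and linear speed of dish below 0.01 m/s); the robot touches nothing.
It fails at once if the robot pushes, presses or squeezes the dish with more than 25 N (contact force between any of the fingers, the arm and dish above 25 N).
It fails at once if the dish is lifted more than 6 mm off the plate's top face (z of dish in the frame of recess above 0.006 m).
It fails at once if the dish is tipped over (more than 0.5 rad) (angle between dish's own z axis and vertical above 0.5 rad).
It fails at once if a bystander (bottle, white box or cube) is moved more than 15 mm (distance of any of oil_bottle, coverslip_box, filter_cube from where it was at the start of the episode above 0.015 m).
It also fails if it takes over 67 s, if anything falls off the work surface, if the arm or the gripper's body presses on something with over 40 N, if the wrist force passes 120 N, or if a joint passes its speed limit or range.

## Working session

There is one attempt and no reset: what is moved stays moved. The work goes in short steps, Python scripts to look and compute and a shell command to move; the robot and the scene stay as the last step left them, time stands still between calls to the robot, and variables do not carry over. Pictures are saved under pics/ and viewed, at most 10 in all, crops included, and the job is handed in when it is done.

```bash
mkdir -p pics
python3 - <<'E'
from workcell import ctrl
import cv2
o=ctrl.get_obs(); print({k:o[k] for k in('t','ee_pos','orientation','ft_force','width')})
for n in('top','side','wrist'):
    print(n,ctrl.camera_params(n))
    cv2.imwrite(f'pics/{n}0.png',ctrl.get_image(n)[:,:,::-1])
E
```

```text
{'t': 0.0, 'ee_pos': array([165.81146191, 602.03369757, 221.90293732]), 'orientation': array([-4.20978803e-01, -3.11304577e+00,  2.34605942e-03]), 'ft_force': array([-0.52172992,  0.26257762,  0.22521453]), 'width': 87.5263039934669}
top {'vfov': 55.028197426652554, 'cx': 254.7203810467441, 'cy': 195.691805145526, 'eye': array([ 367.0998122 ,  -14.79984671, 1075.65695667]), 'attitude': array([ 0.10870208, -0.10782852, -1.57297397])}
side {'vfov': 43.904952711284494, 'cx': 253.5757100366698, 'cy': 197.56291230506775, 'eye': array([-423.43335817, -395.63206487,  715.46142856]), 'attitude': array([ 0.87828394, -0.58001877, -1.09907197])}
wrist {'vfov': 60.31030144573281, 'cx': 253.55921172215884, 'cy': 186.40343685320963, 'tool_from_camera': array([[-3.87636117e-05,  9.67169762e-01,  2.54131169e-01,
         6.85766309e+01],
       [ 9.99998450e-01,  4.84768828e-04, -1.69239453e-03,
         1.11885379e+00],
       [-1.76002768e-03,  2.54130709e-01, -9.67168282e-01,
        -1.60528359e+02],
       [ 0.00000000e+00,  0.00000000e+00,  0.00000000e+00,
         1.00000000e+00]])}
```

View pics/top0.png

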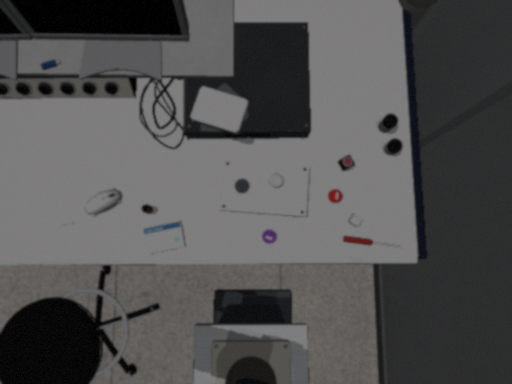

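View pics/side0.png

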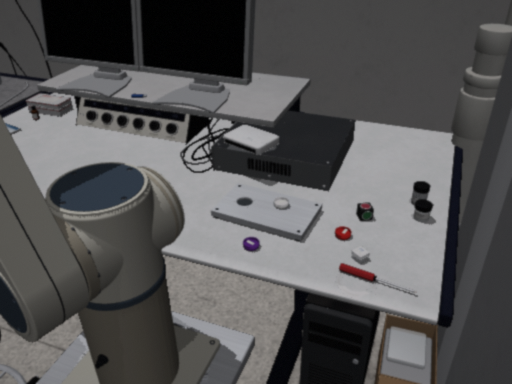

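Candidates for the dish in top view: a clear/whitish disc at (276,181) on the plate; a purple ring at (269,236) and a red ring at (335,196), both on the desk and both look-alikes. I choose the clear one on the plate. The recess is the dark disc at (242,186).

```bash
cat > h.py <<'E'
from workcell import ctrl
import numpy as np, cv2
from scipy.spatial.transform import Rotation as R
def cam(n):
    p=ctrl.camera_params(n); f=192/np.tan(np.radians(p['vfov']/2))
    if n=='wrist':
        o=ctrl.get_obs(); T=np.array(p['tool_from_camera']); A=R.from_rotvec(o['orientation']).as_matrix()
        return f,p['cx'],p['cy'],A@T[:3,:3],A@T[:3,3]+o['ee_pos']
    return f,p['cx'],p['cy'],R.from_rotvec(p['attitude']).as_matrix(),np.array(p['eye'])
def ray(c,uv,z):
    f,cx,cy,A,e=c; d=A@np.array([(uv[0]-cx)/f,-(uv[1]-cy)/f,-1]); return e+d*(z-e[2])/d[2]
def totool(p):
    o=ctrl.get_obs(); return R.from_rotvec(o['orientation']).as_matrix().T@(np.array(p)-o['ee_pos'])
def snap(n,name):
    c=cam(n); im=ctrl.get_image(n)[:,:,::-1].copy(); cv2.imwrite('pics/'+name,im); return c,im
E
python3 - <<'E'
from h import *
c=cam('top')
for n,uv,z in [('dish',(276,181),41),('recess',(242,186),26),('c1',(228,163),26),('c2',(308,169),26),('c3',(304,213),26),('c4',(223,206),26),('purple',(269,236),15),('boxedge',(185,135),60),('boxedge2',(309,135),60)]:
    print(n,ray(c,uv,z).round(1))
c=cam('side')
for n,uv,z in [('dish',(282,203),36),('recess',(244,202),26)]: print(n,ray(c,uv,z).round(1))
A=R.from_rotvec(ctrl.get_obs()['orientation']).as_matrix(); print(A.round(3))
im=cv2.imread('pics/top0.png')[140:240,200:360]; cv2.imwrite('pics/crop1.png',cv2.resize(im,None,fx=5,fy=5,interpolation=2))
E
```

```text
dish [552.5 -75.4  41. ]
recess [541.1  22.   26. ]
c1 [609.1  62.7  26. ]
c2 [ 590.1 -169.7   26. ]
c3 [ 462.  -155.1   26. ]
c4 [483.3  76.4  26. ]
purple [397.5 -54.9  15. ]
boxedge [683.4 183.1  60. ]
boxedge2 [ 681.6 -169.9   60. ]
dish [546.5 -81.3  36. ]
recess [531.1  18.2  26. ]
[[-0.964  0.266 -0.   ]
 [ 0.266  0.964 -0.001]
 [ 0.    -0.001 -1.   ]]
```

View pics/crop1.png

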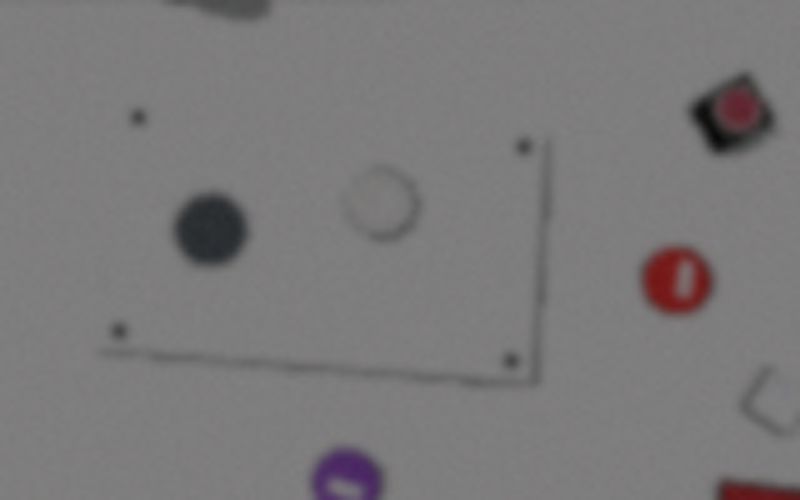

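The crop shows the clear dish at crop (381,203), free on the plate, and the dark recess at (210,230). Purple and red discs lie off the plate. Now I'll swing over to the dish.

```bash
python3 -m inch '[[-0.96,-0.98,0,0,0,1,0.45],[-0.96,-0.98,0,0,0,1,0.45],[-0.96,-0.98,0,0,0,1,0.45],[-0.96,-0.98,0,0,0,1,0.45],[-0.96,-0.98,0,0,0,1,0.45]]'; python3 -c "
from h import *
print(totool([530,-75,222])/150, R.from_rotvec(ctrl.get_obs()['orientation']).as_matrix().round(3))"
```

```text
t: 0.78
ee_pos: [266.2, 421.6, 222.7]
orientation: [-1.584, -2.713, 0.0]
ft_force: [-0.4, 0.1, -0.4]
width: 41.6
grasp_force: 0.0
[-3.74744575 -0.09700899  0.00508412] [[-0.492  0.871 -0.   ]
 [ 0.871  0.492 -0.   ]
 [-0.    -0.    -1.   ]]
```

```bash
for i in 1; do python3 -m inch '[[-1,-0.03,0,0,0,0,0.45],[-1,-0.03,0,0,0,0,0.45],[-1,-0.03,0,0,0,0,0.45]]'; python3 -m inch '[[-1,-0.03,0,0,0,0,0.45],[-1,-0.03,0,0,0,0,0.45],[-1,-0.03,0,0,0,0,0.45]]'; python3 -m inch '[[-1,-0.03,0,0,0,0.5,0.45],[-1,-0.03,0,0,0,0.5,0.45],[-1,-0.03,0,0,0,0.5,0.45]]'; done; python3 -c "
from h import *
print(totool([555,-105,222])/150, R.from_rotvec(ctrl.get_obs()['orientation']).as_matrix().round(3))"
```

```text
t: 1.15
ee_pos: [336.5, 288.9, 222.7]
orientation: [1.577, 2.717, -0.0]
ft_force: [1.1, 0.4, 0.0]
width: 24.0
grasp_force: 0.0
t: 1.52
ee_pos: [407.5, 156.1, 222.8]
orientation: [1.578, 2.716, 0.001]
ft_force: [-0.1, 0.5, 0.1]
width: 24.6
grasp_force: 0.0
t: 1.9
ee_pos: [478.3, 23.2, 222.8]
orientation: [2.08, 2.353, 0.001]
ft_force: [0.4, 0.9, 1.0]
width: 24.1
grasp_force: 0.0
[-0.91074765  0.40246493  0.00564266] [[-0.123  0.992  0.001]
 [ 0.992  0.123 -0.   ]
 [-0.     0.001 -1.   ]]
```

```bash
python3 -m inch '[[-0.7,0.4,0,0,0,0,0.45],[-0.7,0.4,0,0,0,0,0.45],[-0.7,0.4,0,0,0,0,0.45],[-0.7,0.4,0,0,0,0,0.45]]'; python3 -c "
from h import *
c,im=snap('wrist','w1.png')"
```

```text
t: 2.4
ee_pos: [548.7, -71.2, 222.1]
orientation: [-2.076, -2.356, 0.001]
ft_force: [-0.2, 0.4, 0.3]
width: 24.6
grasp_force: 0.0
```

View pics/w1.png

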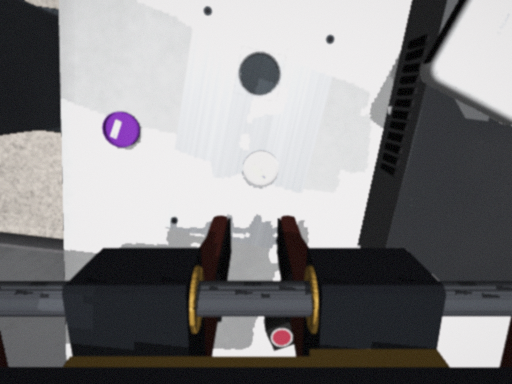

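The wrist view shows the dish at (261,168), the recess at (259,74), and the fingertips at (222,217) and (288,217). Next I locate these precisely.

```bash
cat >> h.py <<'E'
def recess_px(im,box,thr):
    x,y,w,h=box; g=cv2.cvtColor(im[y:y+h,x:x+w],cv2.COLOR_BGR2GRAY)
    cs,_=cv2.findContours((g<thr).astype(np.uint8),cv2.RETR_EXTERNAL,cv2.CHAIN_APPROX_NONE)
    k=max(cs,key=cv2.contourArea); e=cv2.fitEllipse(k); return (e[0][0]+x,e[0][1]+y),e[1]
def tri(rays):
    M=np.zeros((3,3)); b=np.zeros(3)
    for c,uv in rays:
        d=c[3]@np.array([(uv[0]-c[1])/c[0],-(uv[1]-c[2])/c[0],-1]); d/=np.linalg.norm(d); P=np.eye(3)-np.outer(d,d); M+=P; b+=P@c[4]
    return np.linalg.solve(M,b)
E
python3 - <<'E'
from h import *
w=cv2.imread('pics/w1.png'); t=cv2.imread('pics/top0.png'); s=cv2.imread('pics/side0.png')
rw=recess_px(w,(225,40,70,70),120); rt=recess_px(t,(225,172,32,30),85); rs=recess_px(s,(228,192,32,22),110)
print(rw,rt,rs)
W,T,S=cam('wrist'),cam('top'),cam('side')
print(tri([(W,rw[0]),(T,rt[0])]),tri([(W,rw[0]),(T,rt[0]),(S,rs[0])]),tri([(W,rw[0]),(S,rs[0])]))
for z in(16,21,26): print(z,ray(W,rw[0],z),ray(T,rt[0],z),ray(S,rs[0],z))
g=cv2.cvtColor(w[120:220,205:315],cv2.COLOR_BGR2GRAY)
big=cv2.resize(cv2.createCLAHE(4,(2,2)).apply(g),None,fx=6,fy=6,interpolation=2)
cv2.imwrite('pics/crop2.png',big)
print(cv2.HoughCircles(cv2.resize(g,None,fx=4,fy=4,interpolation=2),cv2.HOUGH_GRADIENT,1,40,param1=60,param2=12,minRadius=55,maxRadius=95))
E
```

```text
((259.03428649902344, 73.06565856933594), (38.66179656982422, 40.64435577392578)) ((241.70059204101562, 185.545015335083), (13.175289154052734, 13.384644508361816)) ((244.09477615356445, 201.26079654693604), (7.72371768951416, 15.052787780761719))
[542.25476529  24.28822397  29.25236869] [543.2498914   24.30355023  19.54672553] [543.30252045  24.99040805  19.27117081]
16 [542.71205549  26.85341941  16.        ] [544.05898609  23.22121492  16.        ] [548.28813888  25.2841401   16.        ]
21 [542.68645448  26.46942428  21.        ] [543.22400278  23.04181223  21.        ] [541.34192671  22.2752808   21.        ]
26 [542.66085348  26.08542915  26.        ] [542.38901947  22.86240954  26.        ] [534.39571454  19.2664215   26.        ]
[[[223.5 192.5  67. ]]]
```

View pics/crop2.png

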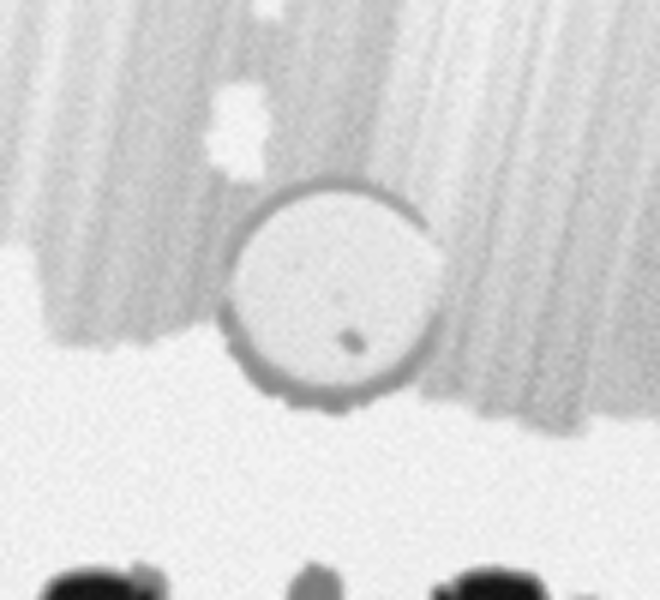

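Run:
```python
from h import *
W=cam('wrist');T=cam('top')
d=ray(W,(260.9,168.1),37); r=ray(W,(259.03,73.07),22)
print(d,r,'tool',totool(d),totool(r), 'top dish',ray(T,(276.2,180.6),37),R.from_rotvec(ctrl.get_obs()['orientation']).as_matrix().round(4),ctrl.get_obs()['ee_pos'])
v=r-d; print(np.hypot(*v[:2]),np.degrees(np.arctan2(v[1],v[0])))
# fingertips at TCP height, midpoint check
for uv in((222,217),(288,217)): print(totool(ray(W,uv,222)))
```

```text
[557.07076117 -69.77255473  37.        ] [542.67748555  26.38783848  22.        ] tool [-1.11405835e-01  9.03068253e+00  1.85171143e+02] [ 97.08649215   6.87959232 200.23530722] top dish [554.39724791 -76.23118326  37.        ] [[-1.259e-01  9.920e-01 -1.300e-03]
 [ 9.920e-01  1.259e-01  5.000e-04]
 [ 6.000e-04 -1.200e-03 -1.000e+00]] [548.33692165 -70.8870668  222.18206111]
97.23161833528653 98.51282655965854
[ 11.773413   -15.09676208   0.20794034]
[11.78408252 18.89934651  0.16645235]
```

```bash
python3 -m inch '[[-0.37,0.053,0,0,0,-0.029,0.45],[-0.37,0.053,0.4,0,0,-0.029,0.45],[-0.37,0.053,0.8,0,0,-0.029,0.45],[-0.37,0.053,1,0,0,-0.029,0.45],[-0.37,0.053,1,0,0,-0.029,0.45]]'; python3 -c "
from h import *
c,im=snap('wrist','w2.png')"
```

```text
t: 3.08
ee_pos: [561.4, -124.3, 70.7]
orientation: [-2.047, -2.377, 0.004]
ft_force: [0.3, 0.0, 0.4]
width: 24.0
grasp_force: 0.0
```

View pics/w2.png

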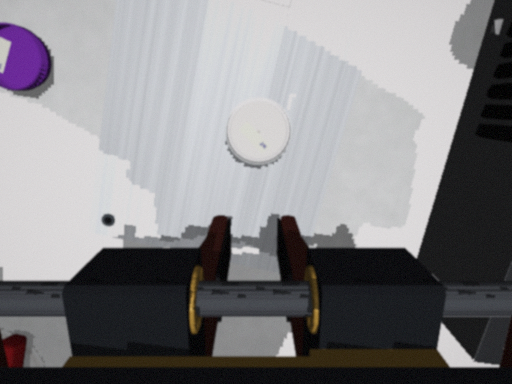

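The dish lid is centred near (258,130) and the finger gap near (255,217), with clear plate behind the dish. I'll measure the lateral offset and descend to probe the plate height.

```bash
python3 - <<'E'
from h import *
im=cv2.imread('pics/w2.png'); W=cam('wrist')
g=cv2.cvtColor(im[85:180,215:305],cv2.COLOR_BGR2GRAY)
h=cv2.HoughCircles(cv2.resize(g,None,fx=4,fy=4,interpolation=2),cv2.HOUGH_GRADIENT,1,40,param1=60,param2=12,minRadius=95,maxRadius=145)[0][:3]
print(h/4+np.array([215,85,0]))
gr=cv2.cvtColor(im,cv2.COLOR_BGR2GRAY)
for row in(218,222,226,230): c=np.where(gr[row,190:330]<70)[0]+190; print(row,c.min(),c.max(),[x for x in c if x-1 not in c or x+1 not in c])
for uv in((258,130),(261,130)): print(totool(ray(W,uv,37)))
for uv in((223,217),(287,217),(231,230),(279,230)): print(totool(ray(W,uv,70.7)))
E
python3 -m inch '[[0,0,0.1,0,0,0,0.45],[0,0,0.2,0,0,0,0.45],[0,0,0.24,0,0,0,0.45],[0,0,0.24,0,0,0,0.45]]'
```

```text
[[258.375      130.625       30.70000076]
 [257.375      141.375       26.04999924]]
218 214 294 [np.int64(214), np.int64(229), np.int64(277), np.int64(282), np.int64(294)]
222 212 295 [np.int64(212), np.int64(230), np.int64(277), np.int64(295)]
226 210 296 [np.int64(210), np.int64(229), np.int64(277), np.int64(296)]
230 208 298 [np.int64(208), np.int64(229), np.int64(277), np.int64(298)]
[53.02441786  3.80334272 35.53788926]
[53.02456156  5.56433213 35.53498513]
[ 11.15601677 -14.71690296   1.83640331]
[11.17118434 18.58179664  1.78149828]
[  3.91874001 -10.67840326   1.824216  ]
[ 3.93176162 14.56065197  1.78260139]
t: 3.62
ee_pos: [563.2, -126.2, 36.2]
orientation: [-2.052, -2.378, 0.001]
ft_force: [1.3, 0.4, 0.7]
width: 24.1
grasp_force: 0.0
```

```bash
python3 -m inch '[[0,0.016,0.02,0,0,0,0.45],[0,0.016,0.033,0,0,0,0.45],[0,0.016,0.033,0,0,0,0.45]]';python3 -m inch '[[0,0,0.01,0,0,0,0.45],[0,0,0.01,0,0,0,0.45]]';python3 -m inch '[[0,0,0.01,0,0,0,0.45],[0,0,0.01,0,0,0,0.45]]'
```

```text
t: 4.0
ee_pos: [565.9, -125.9, 31.7]
orientation: [-2.053, -2.378, 0.0]
ft_force: [-0.2, -0.4, -0.3]
width: 24.2
grasp_force: 0.0
t: 4.25
ee_pos: [565.9, -125.9, 30.2]
orientation: [-2.053, -2.378, 0.0]
ft_force: [-0.5, -0.3, -0.5]
width: 24.0
grasp_force: 0.0
t: 4.5
ee_pos: [565.9, -125.9, 28.6]
orientation: [-2.053, -2.378, 0.0]
ft_force: [-0.3, -0.4, 0.3]
width: 24.4
grasp_force: 0.0
```

```bash
python3 -m inch '[[0,0,0.01,0,0,0,0.45],[0,0,0.01,0,0,0,0.45]]';python3 -m inch '[[0,0,0.01,0,0,0,0.45],[0,0,0.01,0,0,0,0.45]]';python3 -m inch '[[0,0,0.007,0,0,0,0.45],[0,0,0.007,0,0,0,0.45]]'
```

```text
t: 4.75
ee_pos: [565.8, -125.9, 27.1]
orientation: [-2.053, -2.378, 0.0]
ft_force: [0.3, -0.0, -0.1]
width: 24.4
grasp_force: 0.0
t: 5.0
ee_pos: [565.8, -125.9, 25.6]
orientation: [-2.053, -2.378, 0.0]
ft_force: [-0.5, -0.2, -0.5]
width: 23.9
grasp_force: 0.0
t: 5.25
ee_pos: [565.9, -125.9, 24.6]
orientation: [-2.053, -2.378, 0.0]
ft_force: [-0.5, 0.1, -0.5]
width: 24.0
grasp_force: 0.0
```

```bash
python3 -m inch '[[0,0,0.007,0,0,0,0.45],[0,0,0.007,0,0,0,0.45]]';python3 -m inch '[[0,0,0.005,0,0,0,0.45],[0,0,0.005,0,0,0,0.45]]'
```

```text
t: 5.5
ee_pos: [565.8, -125.9, 23.5]
orientation: [-2.053, -2.378, 0.0]
ft_force: [0.5, -0.3, 0.2]
width: 23.9
grasp_force: 0.0
t: 5.75
ee_pos: [565.9, -125.9, 22.8]
orientation: [-2.053, -2.378, 0.0]
ft_force: [-0.7, 0.2, -0.5]
width: 24.0
grasp_force: 0.0
```

```bash
python3 -m inch '[[0,0,0.005,0,0,0,0.45],[0,0,0.005,0,0,0,0.45]]';python3 -m inch '[[0,0,0.005,0,0,0,0.45],[0,0,0.005,0,0,0,0.45]]'
```

```text
t: 6.0
ee_pos: [565.9, -125.9, 22.1]
orientation: [-2.053, -2.378, 0.0]
ft_force: [-0.2, 0.2, -0.1]
width: 24.3
grasp_force: 0.0
t: 6.25
ee_pos: [566.0, -125.9, 21.9]
orientation: [2.053, 2.378, 0.0]
ft_force: [-2.3, 0.5, 6.1]
width: 24.2
grasp_force: 3.0
```

Contact at z≈22.0, so the plate top is there, with a compliance of roughly 10 N/mm. I raise 3.5 mm and approach the dish, stopping short.

```bash
python3 -m inch '[[0,0,-0.027,0,0,0,0.45],[0.08,0,-0.027,0,0,0,0.45],[0.13,0,-0.027,0,0,0,0.45],[0.13,0,-0.027,0,0,0,0.45]]'
python3 - <<'E'
from h import *
W,im=snap('wrist','w3.png')
g=cv2.cvtColor(im,cv2.COLOR_BGR2GRAY)
for row in(218,222,226): c=np.where(g[row,190:330]<70)[0]+190; print(row,[int(x) for x in c if x-1 not in c or x+1 not in c])
E
```

```text
t: 6.75
ee_pos: [562.7, -105.7, 25.3]
orientation: [-2.051, -2.379, 0.0]
ft_force: [-1.3, -0.5, -0.1]
width: 24.1
grasp_force: 0.0
218 [214, 226, 278, 293]
222 [212, 230, 278, 295]
226 [211, 229, 277, 296]
```

View pics/w3.png

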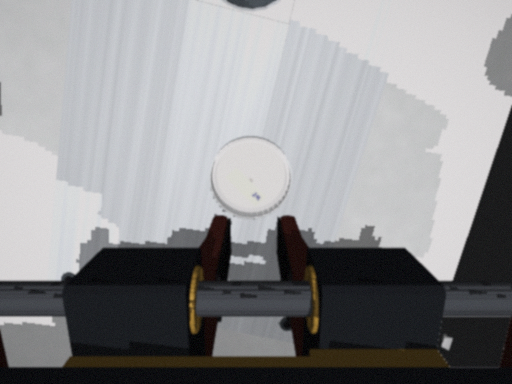

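The dish is at (252,174), 1 px off the gap centre (253.5). The recess edge is ahead at (250,8). I push about half way.

```bash
python3 -m inch '[[0.03,0,0,0,0,0,0.45],[0.06,0,0,0,0,0,0.45],[0.09,0,0,0,0,0,0.45],[0.13,0,0,0,0,0,0.45],[0.18,0,0,0,0,0,0.45],[0.23,0,0,0,0,0,0.45],[0.28,0,0,0,0,0,0.45],[0.32,0,0,0,0,0,0.45],[0.34,0,0,0,0,0,0.45],[0.34,0,0,0,0,0,0.45]]'
python3 - <<'E'
from h import *
W,im=snap('wrist','w4.png')
r=recess_px(im,(180,0,150,140),120); print('recess',r,totool(ray(W,r[0],22)))
g=cv2.cvtColor(im[130:225,200:310],cv2.COLOR_BGR2GRAY)
h=cv2.HoughCircles(cv2.resize(g,None,fx=4,fy=4,interpolation=2),cv2.HOUGH_GRADIENT,1,40,param1=60,param2=12,minRadius=130,maxRadius=180)[0][:3]/4+np.array([200,130,0])
print(h); print(totool(ray(W,h[0][:2],37)))
for uv in((229,222),(278,222)): print(totool(ray(W,uv,25)))
E
```

```text
t: 8.05
ee_pos: [555.6, -55.9, 25.4]
orientation: [-2.052, -2.379, 0.0]
ft_force: [-0.4, -0.2, -0.5]
width: 24.1
grasp_force: 0.0
recess ((250.34008026123047, 72.30420684814453), (87.06575012207031, 92.51654815673828)) [82.83900404 -0.36412437  3.45615387]
[[253.875      187.875       37.97499847]
 [248.625      196.625       42.09999847]
 [260.375      196.125       44.02500153]]
[ 30.5808997    1.30136457 -11.54371137]
[  9.09668644 -11.56126146   0.45569087]
[ 9.09770166 13.81975085  0.45691462]
```

View pics/w4.png

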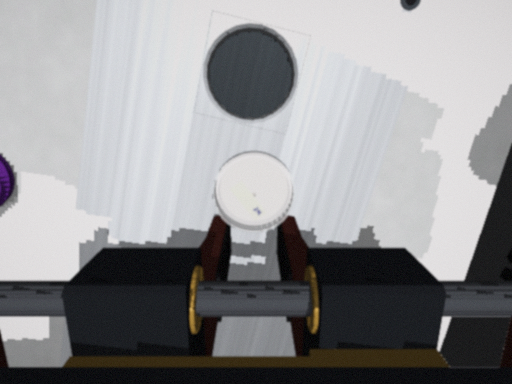

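The dish is nested in the fork at (254,188) and the recess is at (250,72): 52 mm to go, −1.6 mm lateral. I continue, then slow near the edge.

```bash
python3 -m inch '[[0.02,-0.001,0,0,0,0,0.45],[0.05,-0.003,0,0,0,0,0.45],[0.08,-0.005,0,0,0,0,0.45],[0.11,-0.008,0,0,0,0,0.45],[0.14,-0.011,0,0,0,0,0.45],[0.17,-0.011,0,0,0,0,0.45],[0.2,-0.011,0,0,0,0,0.45],[0.2,-0.011,0,0,0,0,0.45]]'; python3 -m inch '[[0.012,0,0,0,0,0,0.45],[0.024,0,0,0,0,0,0.45],[0.036,0,0,0,0,0,0.45],[0.048,0,0,0,0,0,0.45],[0.06,0,0,0,0,0,0.45],[0.072,0,0,0,0,0,0.45],[0.084,0,0,0,0,0,0.45],[0.096,0,0,0,0,0,0.45],[0.108,0,0,0,0,0,0.45],[0.12,0,0,0,0,0,0.45]]'
python3 - <<'E'
from h import *
W,im=snap('wrist','w5.png')
E
```

```text
t: 9.1
ee_pos: [549.5, -26.3, 25.4]
orientation: [-2.052, -2.379, 0.0]
ft_force: [-0.2, -0.5, 0.3]
width: 24.1
grasp_force: 0.0
t: 10.35
ee_pos: [547.0, -8.8, 25.5]
orientation: [2.053, 2.378, 0.0]
ft_force: [0.5, -1.1, 1.7]
width: 24.1
grasp_force: 0.5
```

View pics/w5.png

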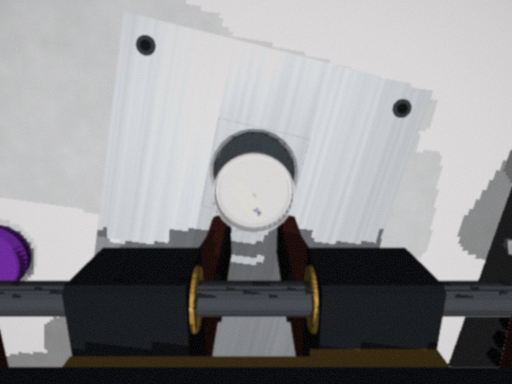

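The dish, at (254,190), is laterally centred on the recess (edges 211 and 298) and tilting in, with about 4–5 mm to go. Fine steps now.

```bash
python3 -m inch '[[0.007,0,0,0,0,0,0.45],[0.014,0,0,0,0,0,0.45],[0.02,0,0,0,0,0,0.45],[0.02,0,0,0,0,0,0.45]]';  python3 -m inch '[[0.007,0,0,0,0,0,0.45],[0.01,0,0,0,0,0,0.45],[0.01,0,0,0,0,0,0.45]]'
python3 - <<'E'
from h import *
W,im=snap('wrist','w6.png')
a=im[110:260,180:330]; b=cv2.imread('pics/w5.png')[110:260,180:330]
cv2.imwrite('pics/c6.png',cv2.resize(np.hstack([b,a]),None,fx=2.6,fy=2.6,interpolation=2))
E
```

```text
t: 10.9
ee_pos: [546.5, -5.9, 25.4]
orientation: [-2.053, -2.378, 0.0]
ft_force: [-0.2, -0.4, -0.3]
width: 23.8
grasp_force: 0.1
t: 11.28
ee_pos: [546.2, -4.4, 25.4]
orientation: [-2.053, -2.378, 0.0]
ft_force: [-0.4, -0.1, -0.2]
width: 24.1
grasp_force: 0.1
```

View pics/c6.png

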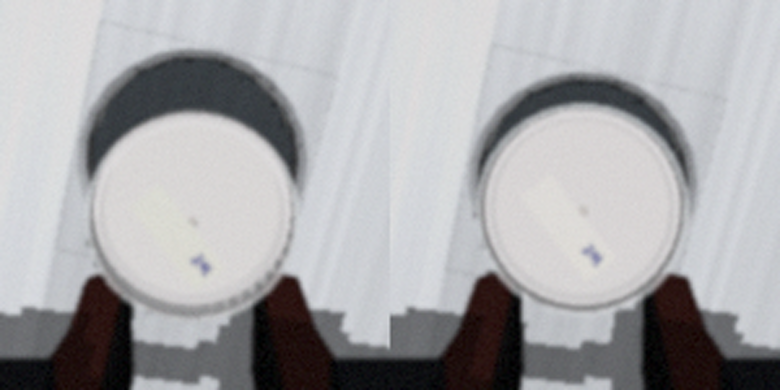

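The crop pair (before, after) shows the dish sliding forward and centred laterally, with a thin dark crescent still at the front. It's not fully in yet. I compute the remainder numerically.

```bash
cat >> h.py <<'E'
def dish(im,W,z=37,lo=35,hi=42):
    g=cv2.cvtColor(im[130:235,195:315],cv2.COLOR_BGR2GRAY)
    h=cv2.HoughCircles(cv2.resize(g,None,fx=4,fy=4,interpolation=2),cv2.HOUGH_GRADIENT,1,20,param1=60,param2=12,minRadius=lo*4,maxRadius=hi*4)[0][:3]/4+np.array([195,130,0])
    cr=cv2.cvtColor(im[100:200,200:312],cv2.COLOR_BGR2GRAY)<100
    ys,xs=np.nonzero(cr); print('circ',h.round(1).tolist(),'tool',totool(ray(W,h[0][:2],z)).round(1),'dark',cr.sum(),'rows',ys.min()+100 if len(ys) else None,ys.max()+100 if len(ys) else None)
E
python3 - <<'E'
from h import *
W=cam('wrist')
for n in('w4','w5','w6'): print(n); dish(cv2.imread(f'pics/{n}.png'),W)
for r in(172,178,183.5,187): print(r,totool(ray(W,(254,r),22)).round(1))
im=cv2.imread('pics/w6.png'); g=cv2.cvtColor(im,cv2.COLOR_BGR2GRAY); print(g[128:155,254].tolist())
E
```

```text
w4
circ [[253.9, 191.9, 41.6], [253.9, 186.9, 38.5], [258.1, 195.1, 41.8]] tool [ 28.5   1.3 -11.6] dark 936 rows 100 118
w5
circ [[253.9, 190.1, 38.0], [253.4, 172.1, 40.2], [254.6, 195.1, 41.8]] tool [ 29.3   1.3 -11.6] dark 1616 rows 131 178
w6
circ [[253.9, 190.1, 37.4], [255.6, 180.1, 41.8], [254.1, 185.1, 41.8]] tool [ 29.3   1.3 -11.6] dark 682 rows 140 177
172 [34.7  1.4  3.4]
178 [31.6  1.4  3.4]
183.5 [28.7  1.4  3.4]
187 [26.9  1.4  3.4]
[208, 208, 208, 208, 205, 204, 201, 199, 197, 179, 140, 112, 90, 60, 51, 61, 58, 61, 58, 59, 68, 116, 161, 180, 194, 209, 211]
```

```bash
python3 -m inch '[[-0.03,0,0,0,0,0,0.45],[-0.08,0,0,0,0,0,0.45],[-0.08,0,0,0,0,0,0.45]]'
python3 - <<'E'
from h import *
W,im=snap('wrist','w7.png')
g=cv2.cvtColor(im,cv2.COLOR_BGR2GRAY)
h=cv2.HoughCircles(cv2.resize(g[100:215,200:310],None,fx=4,fy=4,interpolation=2),cv2.HOUGH_GRADIENT,1,20,param1=60,param2=12,minRadius=136,maxRadius=170)[0][:4]/4+np.array([200,100,0]); print(h.round(1))
for z in(32,37): print(z,totool(ray(W,h[0][:2],z)).round(1), ray(W,h[0][:2],z).round(1))
print(g[100:140,254].tolist()); print(g[195:225,254].tolist())
for r in(114,116,118): print(r,totool(ray(W,(254,r),22)).round(1))
E
```

```text
t: 11.7
ee_pos: [548.2, -17.0, 25.5]
orientation: [2.054, 2.377, 0.0]
ft_force: [0.0, -0.1, 0.1]
width: 24.0
grasp_force: 0.0
[[253.6 165.1  38.2]
 [252.1 154.6  42.3]
 [256.4 160.6  37.4]
 [257.1 155.1  41.2]]
32 [40.   1.3 -6.6] [543.6  23.   32. ]
37 [ 40.9   1.3 -11.6] [543.4  23.9  37. ]
[214, 212, 209, 212, 210, 211, 212, 209, 209, 204, 202, 180, 142, 121, 116, 95, 72, 60, 59, 60, 62, 65, 98, 143, 164, 153, 164, 201, 208, 204, 204, 209, 212, 213, 212, 213, 211, 212, 214, 211]
[215, 212, 213, 212, 209, 206, 208, 204, 180, 158, 172, 174, 168, 184, 195, 198, 194, 199, 198, 199, 198, 196, 199, 198, 198, 194, 195, 198, 196, 196]
114 [63.2  1.5  3.4]
116 [62.3  1.5  3.4]
118 [61.3  1.5  3.4]
```

Dish lid radius and position fit a flat dish about 5 mm down (offset ≈1.6 mm toward the near wall). I raise, close the fingers and go over the lid centre.

```bash
python3 -m inch '[[0,0,-0.1,0,0,0,0.45],[0,0,-0.17,0,0,0,1],[0.1,0,-0.17,0,0,0,1],[0.2,0,-0.17,0,0,0,1],[0.26,0,-0.17,0,0,0,1],[0.26,0,-0.17,0,0,0,1],[0.26,0,-0.12,0,0,0,1],[0.26,0,-0.08,0,0,0,1],[0.26,0,-0.07,0,0,0,1],[0.26,0,-0.07,0,0,0,1]]'
python3 - <<'E'
from h import *
for n in('top','side'):
    c,im=snap(n,n+'8.png')
print(ctrl.get_obs()['ee_pos'],ctrl.get_obs()['ft_force'],ctrl.get_obs()['width'])
E
```

```text
t: 13.0
ee_pos: [542.3, 21.9, 35.8]
orientation: [-2.053, -2.378, 0.001]
ft_force: [-0.5, 0.2, 3.1]
width: 0.3
grasp_force: 1.4
[542.29856658  22.01649403  35.90186235] [-0.31135372 -0.69991537  2.05337159] 0.584683851019033
```

```bash
python3 -m inch '[[0,0,0.003,0,0,0,1],[0,0,0.003,0,0,0,1]]';python3 -m inch '[[0,0,0.003,0,0,0,1],[0,0,0.003,0,0,0,1]]'; python3 -c "
from h import *
print(ctrl.get_obs()['moment'])"
```

```text
t: 13.35
ee_pos: [542.4, 22.1, 35.6]
orientation: [2.053, 2.378, -0.0]
ft_force: [-1.6, -1.1, 4.4]
width: 0.4
grasp_force: 2.0
t: 13.6
ee_pos: [542.5, 22.4, 35.1]
orientation: [2.053, 2.378, 0.0]
ft_force: [-1.2, 0.8, 5.7]
width: 0.4
grasp_force: 2.4
[-0.15087148  0.18885563 -0.01607437]
```

```bash
python3 -m inch '[[0,0,0.003,0,0,0,1],[0,0,0.003,0,0,0,1]]';python3 -m inch '[[0,0,0.003,0,0,0,1],[0,0,0.003,0,0,0,1]]'
```

```text
t: 13.85
ee_pos: [542.5, 22.4, 35.0]
orientation: [2.052, 2.378, 0.0]
ft_force: [-2.1, -0.8, 9.0]
width: 0.3
grasp_force: 4.0
t: 14.1
ee_pos: [542.5, 22.3, 34.8]
orientation: [2.052, 2.378, 0.0]
ft_force: [-2.2, -1.0, 11.3]
width: 0.5
grasp_force: 5.7
```

The force is rising with the lid still about 3 mm high, so the dish is probably tilted on the rim. I back off and measure.

```bash
python3 -m inch '[[0,0,-0.1,0,0,0,1],[-0.2,0,-0.15,0,0,0,1],[-0.4,0,-0.15,0,0,0,0.45],[-0.4,0,-0.15,0,0,0,0.45],[-0.4,0,-0.15,0,0,0,0.45]]'
python3 - <<'E'
from h import *
W,im=snap('wrist','w9.png')
g=cv2.cvtColor(im,cv2.COLOR_BGR2GRAY)
m=(g[30:200,190:320]<110).astype(np.uint8)
cs,_=cv2.findContours(m,cv2.RETR_EXTERNAL,cv2.CHAIN_APPROX_NONE)
for k in cs:
    if cv2.contourArea(k)>20: print('dark',cv2.boundingRect(k),cv2.contourArea(k))
h=cv2.HoughCircles(cv2.resize(g[30:200,190:320],None,fx=4,fy=4,interpolation=2),cv2.HOUGH_GRADIENT,1,20,param1=60,param2=12,minRadius=100,maxRadius=150)[0][:5]/4+np.array([190,30,0]); print(h.round(1))
u,v=h[0][:2]; print('col',g[int(v)-45:int(v)+48,int(u)].tolist()); print('row',g[int(v),int(u)-42:int(u)+43].tolist())
print(ctrl.get_obs()['ee_pos'],W[4])
for z in(22,32,37): print(z,totool(ray(W,(u,v),z)).round(1),ray(W,(u,v),z).round(1))
E
```

```text
t: 14.72
ee_pos: [550.9, -36.7, 56.7]
orientation: [-2.053, -2.377, -0.0]
ft_force: [0.6, 0.4, 0.2]
width: 23.4
grasp_force: 0.0
dark (49, 122, 17, 7) 32.5
dark (31, 46, 69, 30) 198.0
[[253.6 116.4  36.2]
 [254.1 110.9  37.3]
 [257.9 119.1  37.3]
 [249.6 119.4  37.1]
 [254.6 105.9  32.4]]
col [211, 207, 184, 143, 116, 95, 73, 70, 85, 123, 156, 156, 133, 154, 182, 194, 197, 201, 205, 212, 210, 211, 210, 211, 208, 210, 210, 212, 212, 209, 210, 209, 211, 212, 210, 210, 214, 211, 210, 211, 211, 212, 210, 206, 201, 196, 207, 211, 214, 216, 217, 216, 218, 218, 215, 217, 218, 218, 210, 207, 208, 213, 216, 216, 219, 217, 215, 213, 213, 212, 210, 210, 210, 215, 212, 211, 212, 212, 211, 214, 210, 185, 156, 123, 104, 102, 99, 108, 141, 178, 196, 197, 196]
row [215, 208, 200, 194, 180, 167, 163, 171, 173, 181, 201, 204, 205, 206, 210, 212, 211, 210, 209, 211, 212, 212, 212, 211, 210, 215, 216, 216, 215, 218, 217, 220, 217, 216, 217, 218, 217, 217, 218, 219, 216, 210, 196, 195, 199, 207, 213, 210, 211, 209, 210, 211, 212, 211, 210, 212, 212, 212, 208, 213, 209, 211, 210, 210, 213, 211, 211, 213, 211, 211, 213, 207, 203, 200, 203, 186, 152, 151, 161, 151, 144, 161, 188, 200, 207]
[550.84663872 -36.40796074  56.63603453] [541.85164665  32.72381237 217.26285502]
22 [60.6  1.3 34.7] [543.2  23.7  22. ]
32 [61.1  1.3 24.7] [543.2  24.2  32. ]
37 [61.3  1.3 19.7] [543.1  24.4  37. ]
```

Numbers suggest the dish's back edge still sits on the near chamfer, so I was 1–2 mm short. I return to the fork and push on in small steps while watching the force.

```bash
python3 -m inch '[[0,0,0.1,0,0,0,0.45],[0,0,0.207,0,0,0,0.45],[0.1,0,0.207,0,0,0,0.45],[0.187,0,0.207,0,0,0,0.45],[0.187,0,0.207,0,0,0,0.45],[0.21,0,0.207,0,0,0,0.45],[0.21,0,0.207,0,0,0,0.45]]'; python3 -m inch '[[0.003,0,0,0,0,0,0.45],[0.007,0,0,0,0,0,0.45],[0.007,0,0,0,0,0,0.45]]';  python3 - <<'E'
from h import *
W,im=snap('wrist','w10.png'); dish(im,W)
E
```

```text
t: 15.65
ee_pos: [546.7, -5.9, 25.9]
orientation: [2.052, 2.378, 0.001]
ft_force: [-0.8, -0.1, -0.2]
width: 24.0
grasp_force: 0.0
t: 16.02
ee_pos: [546.4, -5.0, 25.6]
orientation: [-2.053, -2.378, 0.0]
ft_force: [-0.1, 0.5, 0.2]
width: 24.4
grasp_force: 0.0
circ [[253.4, 186.6, 39.4], [253.6, 181.6, 41.8], [256.9, 177.1, 39.9]] tool [ 31.    1.1 -11.4] dark 543 rows 138 174
```

```bash
python3 -m inch '[[0.003,0,0,0,0,0,0.45],[0.007,0,0,0,0,0,0.45],[0.007,0,0,0,0,0,0.45]]';python3 -m inch '[[0.003,0,0,0,0,0,0.45],[0.007,0,0,0,0,0,0.45],[0.007,0,0,0,0,0,0.45]]';  python3 - <<'E'
from h import *
W,im=snap('wrist','w11.png'); dish(im,W)
E
python3 -m inch '[[0.003,0,0,0,0,0,0.45],[0.007,0,0,0,0,0,0.45],[0.007,0,0,0,0,0,0.45]]';  python3 - <<'E'
from h import *
W,im=snap('wrist','w12.png'); dish(im,W)
E
```

```text
t: 16.45
ee_pos: [546.2, -3.8, 25.6]
orientation: [-2.053, -2.378, 0.0]
ft_force: [0.5, -0.4, -0.9]
width: 24.4
grasp_force: 0.0
t: 16.82
ee_pos: [546.0, -2.8, 25.6]
orientation: [-2.053, -2.378, 0.0]
ft_force: [-0.5, -0.7, 0.6]
width: 24.2
grasp_force: 0.1
circ [[253.6, 189.6, 37.2], [256.6, 182.9, 40.8], [251.6, 184.9, 41.8]] tool [ 29.5   1.2 -11.4] dark 472 rows 143 177
t: 17.25
ee_pos: [546.0, -1.7, 25.6]
orientation: [2.053, 2.378, 0.0]
ft_force: [-0.8, -0.8, -0.0]
width: 23.9
grasp_force: 0.2
circ [[253.9, 184.1, 38.5], [253.9, 189.4, 38.3], [248.6, 187.9, 41.8]] tool [ 32.2   1.3 -11.4] dark 428 rows 145 180
```

```bash
python3 - <<'E'
from h import *
for n in('w6','w10','w11','w12'):
    g=cv2.cvtColor(cv2.imread(f'pics/{n}.png'),cv2.COLOR_BGR2GRAY); print(n,g[130:165,254].tolist(),g[218:236,254].tolist())
E
python3 -m inch '[[0.003,0,0,0,0,0,0.45],[0.007,0,0,0,0,0,0.45],[0.007,0,0,0,0,0,0.45]]';  python3 - <<'E'
from h import *
W,im=snap('wrist','w13.png'); dish(im,W)
g=cv2.cvtColor(im,cv2.COLOR_BGR2GRAY); print(g[130:165,254].tolist(),g[218:236,254].tolist())
E
```

```text
w6 [208, 208, 205, 204, 201, 199, 197, 179, 140, 112, 90, 60, 51, 61, 58, 61, 58, 59, 68, 116, 161, 180, 194, 209, 211, 208, 210, 210, 212, 214, 213, 213, 215, 213, 212] [213, 213, 212, 215, 207, 205, 203, 204, 197, 168, 142, 163, 193, 200, 197, 195, 196, 198]
w10 [210, 209, 204, 200, 200, 195, 170, 137, 115, 88, 55, 54, 56, 59, 59, 66, 113, 167, 192, 208, 217, 215, 211, 213, 212, 211, 214, 212, 214, 213, 214, 211, 212, 213, 212] [209, 208, 202, 199, 196, 175, 150, 140, 158, 168, 167, 182, 194, 195, 194, 197, 196, 197]
w11 [208, 206, 208, 204, 209, 206, 205, 201, 202, 202, 189, 153, 121, 99, 64, 51, 55, 55, 61, 78, 127, 176, 200, 212, 218, 214, 216, 212, 211, 211, 213, 210, 212, 215, 211] [214, 211, 213, 211, 205, 204, 204, 194, 177, 150, 143, 164, 189, 196, 194, 192, 195, 194]
w12 [208, 210, 203, 208, 208, 208, 206, 209, 206, 204, 200, 199, 190, 154, 118, 90, 59, 51, 56, 70, 84, 131, 175, 199, 211, 214, 217, 214, 215, 214, 213, 213, 214, 212, 214] [210, 207, 206, 202, 192, 164, 152, 146, 146, 162, 171, 156, 151, 177, 191, 194, 192, 196]
t: 17.68
ee_pos: [545.8, -0.7, 25.6]
orientation: [2.053, 2.378, 0.0]
ft_force: [1.0, -0.4, 0.3]
width: 24.4
grasp_force: 0.3
circ [[253.9, 184.9, 37.7], [253.6, 191.1, 39.9], [258.6, 186.6, 38.8]] tool [ 31.8   1.3 -11.4] dark 235 rows 147 177
[207, 207, 208, 207, 208, 206, 205, 209, 204, 207, 206, 204, 202, 204, 191, 156, 125, 97, 61, 58, 86, 130, 173, 201, 209, 214, 214, 214, 211, 215, 213, 210, 213, 214, 213] [210, 204, 204, 203, 186, 160, 149, 148, 147, 160, 181, 188, 186, 187, 191, 191, 194, 193]
```

Run:
```python
from h import *
W=cam('wrist')
print('chamfer',totool(ray(W,(254,145),22))[0])
for z in(31.5,34,37): print(z,[round(totool(ray(W,(254,r),z))[0],1) for r in(151,223)])
g=cv2.cvtColor(cv2.imread('pics/w13.png'),cv2.COLOR_BGR2GRAY)
for r in(180,186,192): print(r,g[r,203:225].tolist(),g[r,283:306].tolist())
for z,u in((22,(211,297)),(32,(215,292)),(37,(215,292))): print(z,[round(totool(ray(W,(x,186),z))[1],1) for x in u])
```

```text
chamfer 48.426947139627224
31.5 [np.float64(46.9), np.float64(10.8)]
34 [np.float64(47.2), np.float64(11.8)]
37 [np.float64(47.7), np.float64(12.9)]
180 [218, 218, 217, 216, 214, 209, 198, 184, 159, 149, 131, 103, 119, 156, 183, 203, 215, 211, 204, 208, 211, 213] [216, 215, 209, 207, 209, 213, 204, 186, 170, 127, 110, 129, 144, 160, 181, 188, 194, 193, 192, 194, 199, 208, 206]
186 [216, 218, 215, 216, 209, 199, 188, 176, 161, 151, 145, 151, 158, 159, 187, 209, 205, 204, 207, 213, 214, 213] [215, 213, 212, 209, 203, 207, 211, 193, 169, 162, 145, 129, 135, 150, 168, 187, 190, 195, 202, 207, 208, 205, 207]
192 [219, 217, 214, 206, 195, 191, 195, 188, 172, 160, 158, 164, 164, 149, 172, 201, 203, 201, 205, 211, 212, 215] [213, 214, 209, 204, 200, 207, 203, 177, 153, 162, 168, 158, 151, 158, 180, 193, 200, 206, 206, 205, 204, 207, 206]
22 [np.float64(-20.7), np.float64(23.5)]
32 [np.float64(-17.4), np.float64(19.7)]
37 [np.float64(-16.8), np.float64(19.1)]
```

The fit now looks dropped (dish centre within ~2 mm ahead of the recess centre by rows 151–228). I test with a touch on the lid from above.

```bash
python3 -m inch '[[-0.06,0,0,0,0,0,0.45],[-0.06,0,-0.1,0,0,0,0.45],[-0.06,0,-0.17,0,0,0,1],[0.05,0,-0.17,0,0,0,1],[0.17,0,-0.17,0,0,0,1],[0.17,0,-0.17,0,0,0,1],[0.17,0,-0.12,0,0,0,1],[0.17,0,-0.08,0,0,0,1],[0.17,0,-0.08,0,0,0,1]]';python3 -m inch '[[0,0,0.005,0,0,0,1],[0,0,0.009,0,0,0,1],[0,0,0.009,0,0,0,1]]';python3 -m inch '[[0,0,0.005,0,0,0,1],[0,0,0.005,0,0,0,1]]'
```

```text
t: 18.85
ee_pos: [541.4, 24.2, 36.6]
orientation: [-2.052, -2.377, 0.002]
ft_force: [-0.8, 0.0, 0.4]
width: 0.5
grasp_force: 0.0
t: 19.23
ee_pos: [542.1, 24.4, 36.3]
orientation: [2.053, 2.378, 0.0]
ft_force: [-0.1, -0.4, 0.5]
width: 0.6
grasp_force: 0.0
t: 19.48
ee_pos: [542.0, 24.5, 35.5]
orientation: [-2.053, -2.378, 0.0]
ft_force: [-0.3, 0.0, 0.4]
width: 0.3
grasp_force: 0.0
```

No contact at 35.5 this time, so the dish is lower. I continue.

```bash
python3 -m inch '[[0,0,0.005,0,0,0,1],[0,0,0.01,0,0,0,1],[0,0,0.01,0,0,0,1]]';python3 -m inch '[[0,0,0.005,0,0,0,1],[0,0,0.005,0,0,0,1]]';python3 -m inch '[[0,0,0.005,0,0,0,1],[0,0,0.005,0,0,0,1]]'
```

```text
t: 19.85
ee_pos: [542.0, 24.5, 33.9]
orientation: [-2.053, -2.378, 0.0]
ft_force: [-1.2, 0.1, -0.2]
width: 0.4
grasp_force: 0.0
t: 20.1
ee_pos: [542.0, 24.5, 33.2]
orientation: [-2.053, -2.378, 0.0]
ft_force: [0.0, -0.5, -0.0]
width: 0.7
grasp_force: 0.0
t: 20.35
ee_pos: [542.0, 24.5, 32.4]
orientation: [-2.053, -2.378, 0.0]
ft_force: [0.6, 0.4, -0.6]
width: 0.7
grasp_force: 0.0
```

The dish is in. Now I press in ~0.6 mm steps; the target lid height is about 28.

```bash
for k in 1; do python3 -m inch '[[0,0,0.004,0,0,0,1],[0,0,0.004,0,0,0,1]]';python3 -m inch '[[0,0,0.004,0,0,0,1],[0,0,0.004,0,0,0,1]]';python3 -m inch '[[0,0,0.004,0,0,0,1],[0,0,0.004,0,0,0,1]]'; done | grep -E 'ee_pos|force'
```

```text
ee_pos: [542.0, 24.5, 31.8]
ft_force: [-0.1, -0.3, -0.2]
grasp_force: 0.0
ee_pos: [542.0, 24.5, 31.3]
ft_force: [-0.1, -1.0, 0.5]
grasp_force: 0.1
ee_pos: [542.1, 24.5, 31.0]
ft_force: [-0.9, -0.4, 5.3]
grasp_force: 2.4
```

```bash
(python3 -m inch '[[0,0,0.004,0,0,0,1],[0,0,0.004,0,0,0,1]]';python3 -m inch '[[0,0,0.002,0,0,0,1],[0,0,0.004,0,0,0,1],[0,0,0.004,0,0,0,1]]') | grep -E 'ee_pos|force'
```

```text
ee_pos: [542.1, 24.5, 30.4]
ft_force: [-1.2, 0.2, 5.6]
grasp_force: 2.9
ee_pos: [542.1, 24.5, 29.9]
ft_force: [-2.3, -0.7, 5.7]
grasp_force: 3.1
```

```bash
(python3 -m inch '[[0,0,0.002,0,0,0,1],[0,0,0.004,0,0,0,1],[0,0,0.004,0,0,0,1]]';python3 -m inch '[[0,0,0.002,0,0,0,1],[0,0,0.004,0,0,0,1],[0,0,0.004,0,0,0,1]]') | grep -E 'ee_pos|force'
```

```text
ee_pos: [542.1, 24.5, 29.3]
ft_force: [-2.5, 0.6, 5.8]
grasp_force: 3.1
ee_pos: [542.1, 24.5, 28.7]
ft_force: [-1.6, 0.6, 6.3]
grasp_force: 3.1
```

```bash
(python3 -m inch '[[0,0,0.002,0,0,0,1],[0,0,0.003,0,0,0,1],[0,0,0.003,0,0,0,1]]';python3 -m inch '[[0,0,0.002,0,0,0,1],[0,0,0.003,0,0,0,1],[0,0,0.003,0,0,0,1]]') | grep -E 'ee_pos|force'
```

```text
ee_pos: [542.1, 24.5, 28.2]
ft_force: [-1.0, 0.2, 6.1]
grasp_force: 3.2
ee_pos: [542.1, 24.5, 27.8]
ft_force: [-2.4, -0.2, 6.1]
grasp_force: 3.2
```

```bash
(python3 -m inch '[[0,0,0.002,0,0,0,1],[0,0,0.003,0,0,0,1],[0,0,0.003,0,0,0,1]]') | grep -E 'ee_pos|force'
```

```text
ee_pos: [542.2, 24.5, 27.7]
ft_force: [-2.8, 0.5, 9.7]
grasp_force: 5.0
```

```bash
(python3 -m inch '[[0,0,0.002,0,0,0,1],[0,0,0.002,0,0,0,1]]') | grep -E 'ee_pos|force'; python3 -m inch '[[0,0,-0.01,0,0,0,1],[0,0,-0.05,0,0,0,1],[0,0,-0.2,0,0,0,1],[-0.3,0,-0.5,0,0,0,1],[-0.3,0,-0.5,0,0,0,1],[-0.3,0,-0.5,0,0,0,1],[-0.3,0,-0.5,0,0,0,1]]'
python3 - <<'E'
from h import *
W,im=snap('wrist','w20.png'); g=cv2.cvtColor(im,cv2.COLOR_BGR2GRAY)
h=cv2.HoughCircles(cv2.resize(g[60:190,200:310],None,fx=4,fy=4,interpolation=2),cv2.HOUGH_GRADIENT,1,20,param1=60,param2=12,minRadius=80,maxRadius=150)
h=h[0][:4]/4+np.array([200,60,0]); print(h.round(1)); print([ray(W,x[:2],28).round(1).tolist() for x in h])
E
```

```text
ee_pos: [542.1, 24.5, 27.6]
ft_force: [-4.6, 0.3, 12.6]
grasp_force: 6.5
t: 24.72
ee_pos: [547.5, -19.3, 100.5]
orientation: [-2.051, -2.377, 0.002]
ft_force: [-0.4, 0.4, -0.2]
width: 0.3
grasp_force: 0.0
[[255.9 135.6  30.4]
 [254.6 140.9  31.8]
 [257.1 129.9  31.7]
 [250.6 133.6  31. ]]
[[543.4, 26.5, 28.0], [543.1, 22.8, 28.0], [543.7, 30.6, 28.0], [539.6, 27.3, 28.0]]
```

The stop was firm: force rose from 6 N to 12.6 N with the lid at about 27.6. The dish stayed in place and the arm is clear, so I hand it in.

```bash
python3 -c "
from workcell import ctrl
print(ctrl.close_job())"
```

```text
the job is handed in; nothing more can be done
None
```

I slid the dish into the recess, pressed it down until the seat hit its hard stop (12.6 N at the wrist), and let go; the job was handed in at about 25 s, but no verdict came back, and I did not re-measure the other objects afterwards.

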